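Shut and clamp a thermal cycler

TASK

The sample plate is in the block of the thermal cycler: close the machine for its run. Gently lower the lid until it is fully shut, and then press the sprung clamp arm on top of the lid down until the spring catch at the front snaps over its nose and holds it down by itself; do not slam the lid, and leave the other loose things on the bench where they are.

Things in the scene. Friction and masses are not known exactly. Their poses are not given: they have to be found in the camera images.
- cycler: White bench thermal cycler, fixed; housing 182 (x) x 176 (y) mm, flat top 150 mm high. Origin at bench level below the middle of its heated block, which holds a capped plate. Its front (display, catch) faces -x, toward the robot; the housing runs from x -73 to +109 mm. Lid hinged along the rear; clamp arm lies along the lid's middle line
- lid (a joint): Lid angle in rad: 0 fully shut (rests on its stop), grows as it opens, starts at 0.55 to 1.0 (front edge raised). A stiff friction hinge: it stays where it is left; up to 0.45 N m closes it, i.e. under 5 N at 100 mm from the hinge
- lid_hinge (a point): Point on the lid's hinge axis (along the cycler's y), midway between the sides, 170 mm above the bench, 78 mm behind (+x of) the cycler's origin
- lid_front (a point): On the lid, moves with it: middle of its outer face's front edge; seen from the hinge it lies 143 mm along the lid and 28 mm outward. Lid: hollow white cover 130 (x) x 154 (y) mm with a flat outer face that is 198 mm above the bench when shut; raised, that face looks up and away from the robot. Beside the arm the face is free from 20 to 75 mm either side of the middle
- clamp_arm (a joint): Angle in rad by which the arm is pressed toward the lid: 0 released (sloping 0.40 rad up from the lid toward the front), 0.40 parallel to it, 0.43 its stop. With the lid shut the catch snaps over at about 0.40 and then holds it at about 0.38; unlatched, its spring lifts it back to 0. On the pad: about 5 N at first, 9 N near the bottom, up to 18 N past the catch
- clamp_pivot (a point): Arm's pivot on the lid, moves with the lid; axis along the cycler's y. Seen from the hinge it lies 26 mm along the lid toward the front and 42 mm outward (lid shut: 212 mm above the bench). From it a steel bar 16 wide x 14 mm high runs 142 mm forward and ends in the nose
- clamp_pad (a point): Middle of the upper face of the arm's black thumb pad, 42 (along the arm) x 24 mm; 106 mm along the arm from the pivot and 13 mm above the bar's middle line. Moves with lid and arm; lid shut: about 265 mm above the bench with the arm released, 225 mm with it level
- catch_hook (a point): Tip of the spring catch, an upright dark steel hook 20 mm wide on the housing's front, in the middle, 222 mm above the bench, with a release tab on top up to 252 mm; 31 mm in front of the pad's middle when the arm is level. The nose pushes it about 6 mm forward on its way down, then it snaps back over the nose
- lab_timer: Bystander: wedge-shaped countdown timer, 66 x 60 x 34 mm, origin at the centre of its underside
- dropper_bottle: Bystander: small amber bottle with a rubber bulb, 33 mm across, 96 mm high, origin at the centre of its underside
- coverslip_box: Bystander: box 34 x 34 x 22 mm, origin at the centre of its underside
- marker_pen: Bystander: marker pen lying on the bench, 135 mm long, 17 mm across, origin at its underside's centre

How it is judged:
By the outcome, as a careful person would: the job done as asked, in the order asked, and still so for the second after the job is handed in, with the robot touching nothing.
It also fails if it takes over 34 s, if anything falls off the work surface, if the arm or the gripper's body presses on something with over 40 N, if the wrist force passes 120 N, or if a joint passes its speed limit or range.

ROBOT

A 7-joint arm with a two-finger parallel gripper is mounted at the origin on the work surface; the furniture and walls round the work are solid. World frame = base frame: x ahead of the robot, y to its left, z up, the work surface at z = 0. Lengths are in mm, angles in rad, forces in N, time in s.
With the tool pointing down it reaches from about 400 to 875 mm from the base axis. Payload 4.4 kg.
Tool frame: the origin (TCP) lies where the fingers leave the gripper's body, on its centre line; the fingertips stand 73 mm ahead of it and the grasp point (between the pads) lies 54 mm ahead of it; z points along the fingers, y is the line along which they close (so a half turn about z gives the same grasp; the last joint's range is limited). The gripper opens to 85 mm and grips with 20 to 120 N. Pads are 22 mm wide; open, the fingers measure 114 mm over their backs; the gripper's body (76 mm by 85 mm) begins 54 mm behind the grasp point. The pads swing forward as they close: fully open they stand 13 mm farther back than shut.
Start: joints at [1.041, 0.628, 0.038, 1.517, -0.027, 0.996, -0.02], TCP at [290.803, -581.335, 303.913] pointing down, gripper open.
Joint ranges: [-3.06, 3.06], [-0.37, 2.12], [-1.25, 1.32], [0.18, 2.47], [-1.1, 4.24], [0.23, 1.98], [-2.94, 2.94]. Speed limits (rad/s): [2.57, 2.57, 3.14, 3.14, 3.14, 3.14, 3.14].

INTERFACE

Orientations are given as [roll, pitch, yaw] about the fixed x, y, z axes, in that order (R = Rz(yaw) Ry(pitch) Rx(roll)).
In Python, from cell import ctrl gives the robot as it stands.
- The arm moves only by the tool send_rows, never from a script. Its argument "rows" is a list that holds one entry, the list of rows, each a list of 6 numbers: the shift along the tool's x, y, z in cm, then the turn, a rotation vector about the tool's x, y, z in rad. In form: [[[tx, ty, tz, wx, wy, wz], ...]]. A call has 1 to 10 rows; each row is the pose to reach, as a shift and turn from the pose commanded when the call began, along the tool's axes at that moment; what a row does not reach only later rows make up. A row lasts 1/10 s, in which the tool goes at most 50 mm and 8.59 degrees, less where a joint would pass 70% of its speed; a pose out of reach is approached as far as the arm can. A call with a gripper value outside its range is refused whole. "grip" is the closure in counts, from 0 (fully open) to 255 (shut), set as the call begins (left out, the last holds). The fingers move at their own pace and stop on an object; the grip force is fixed at half the most. Time passes only in rows, so rows that repeat a pose let the fingers close. It gives the time, the measured TCP pose, the force, the opening and the grip force at its end, in the units of the state.
- ctrl.read_state(): the state, without advancing time (a new reading comes with each control period).
- ctrl.get_image(name): name is "scene" or "top" or "wrist"; returns a dict with "pixels" (400x640x3 uint8, red, green, blue), "fx", "fy", "cx", "cy" (pixels), "extrinsics" (4x4, takes a point from camera to world coordinates); the wrist camera has in their place "mount" (4x4, takes a point from camera to tool coordinates, whose origin is the TCP and whose axes are the flange's). Camera axes: x right, y up, looking along -z (the intrinsics and any distortion apply to the point x, -y, -z); pixel columns grow to the right and rows downward; lengths in mm; the calibration is good to about 2 mm. A picture is of the moment at which its call begins: read the wrist's pose just before it. There is no depth.
- ctrl.finish_job(): hands the job in; it is judged then, once.
The state is a dict: "clock": time; "qpos": joint angles; "qd": joint speeds; "tau": joint torques, N m; "eef_pos": TCP position; "tool_rot": TCP orientation; "force": force on the tool from outside, world axes, zero at the start; "torque": the same for the moment, N m; "width": finger opening in mm; "gripper_force": force on a finger pad.
Only numpy, scipy, OpenCV 4.12 (cv2) and the standard library are available. Lean on these libraries where they do the work, as an engineer would, in place of code of your own. Each camera call takes 0.05 s, during which the arm holds its last target. There are 200 camera calls.

## Working session

There is one attempt and no reset: what is moved stays moved. The work goes in short steps, Python scripts to look and compute and a tool call to move; the robot and the scene stay as the last step left them, time stands still between calls to the robot, and variables do not carry over. Pictures are saved under pics/ and viewed, at most 10 in all, crops included, and the job is handed in when it is done.

Besides the shell and the picture viewer there is one more tool, called after "Request:" as name([rows], argument=value, ...), one row to a line, values as JSON. send_rows: Moves the arm, as the interface text tells. Its arguments: {"type":"object","properties":{"rows":{"type":"array","items":{"type":"array","items":{"type":"array","items":{"type":"number"}}}},"grip":{"type":"number"}},"required":["rows"]}

```bash
mkdir -p pics; ls
python3 - <<'E'
from cell import ctrl
import cv2,numpy as np
s=ctrl.read_state();print({k:np.round(v,3).tolist() for k,v in s.items()})
for n in("scene","top"):
    i=ctrl.get_image(n);cv2.imwrite(f"pics/{n}0.png",i["pixels"][:,:,::-1]);print(n,{k:np.round(v,3).tolist() for k,v in i.items() if k!="pixels"})
E
```

```text
pics
{'clock': 0.0, 'qpos': [1.041, 0.629, 0.038, 1.518, -0.027, 0.996, -0.02], 'qd': [-0.0, -0.001, -0.001, -0.0, -0.0, 0.002, 0.001], 'tau': [-0.001, -56.339, 1.226, -19.344, 0.011, 0.011, -0.0], 'eef_pos': [290.581, -580.878, 302.984], 'tool_rot': [-3.14, 0.0, 0.464], 'force': [0.395, -0.164, 0.074], 'torque': [-0.01, -0.014, -0.034], 'gripper_force': 0.0, 'width': 85.329}
scene {'fx': 372.548, 'fy': 372.548, 'cx': 317.106, 'cy': 196.431, 'extrinsics': [[-0.374, 0.799, -0.471, 114.473], [-0.927, -0.322, 0.191, 124.462], [0.001, 0.508, 0.861, 956.911], [0.0, 0.0, 0.0, 1.0]]}
top {'fx': 482.138, 'fy': 482.138, 'cx': 322.311, 'cy': 198.58, 'extrinsics': [[-0.091, 0.972, -0.216, 307.407], [-0.996, -0.089, 0.02, -8.444], [0.001, 0.217, 0.976, 1253.102], [0.0, 0.0, 0.0, 1.0]]}
```

View pics/scene0.png

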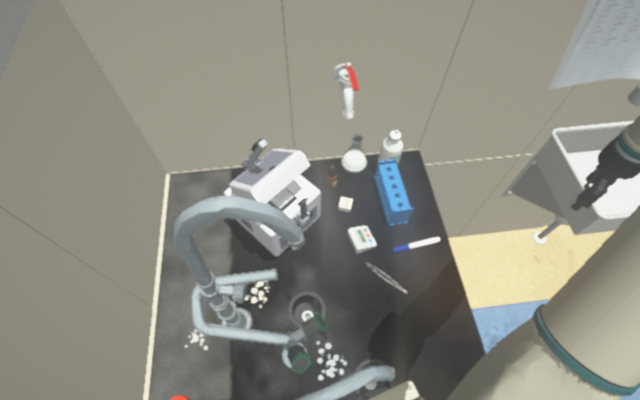

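View pics/top0.png

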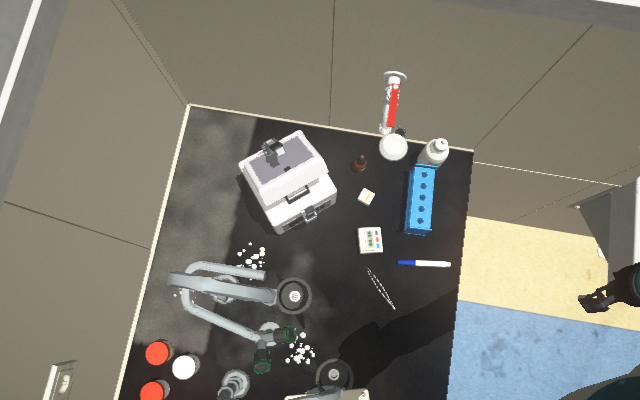

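The cycler is at about (290,180) in the top view, lid raised toward the rear and clamp arm at about (272,150). The catch is at about (310,214). The small box, timer and bottle lie to its right. I'll enlarge both views.

Run:
```python
import cv2,numpy as np
a=cv2.imread("pics/top0.png")[120:240,230:345];b=cv2.imread("pics/scene0.png")[130:260,220:330]
a=cv2.resize(a,None,fx=3.4,fy=3.4,interpolation=cv2.INTER_CUBIC);b=cv2.resize(b,None,fx=3.4,fy=3.4,interpolation=cv2.INTER_CUBIC)
o=np.zeros((450,800,3),np.uint8);o[:a.shape[0],:a.shape[1]]=a;o[:b.shape[0],400:400+b.shape[1]]=b
cv2.imwrite("pics/crop0.png",o)
```

```text
(no output)
```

View pics/crop0.png

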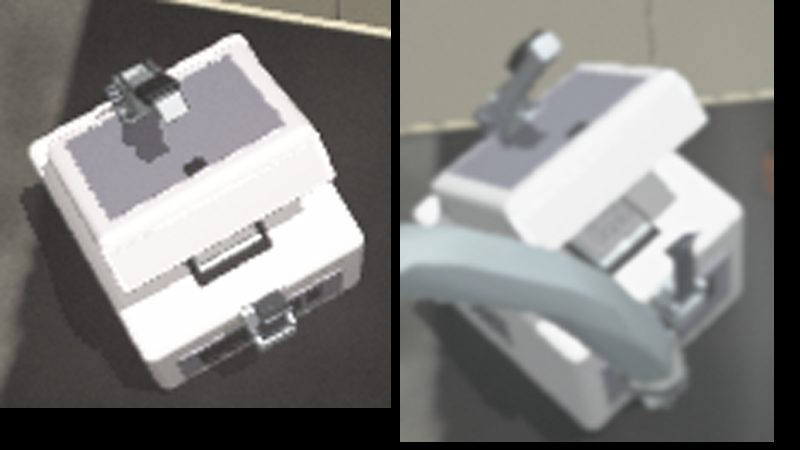

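```bash
cat > h.py <<'E'
import numpy as np
from scipy.spatial.transform import Rotation as R
def proj(i,P):
    E=np.array(i["extrinsics"]);c=(np.atleast_2d(P)-E[:3,3])@E[:3,:3]
    return np.c_[i["cx"]+i["fx"]*c[:,0]/-c[:,2], i["cy"]-i["fy"]*c[:,1]/-c[:,2]]
def w(p,c): # cycler frame -> world; p=x,y,yaw
    c=np.atleast_2d(c).astype(float);return R.from_euler('z',p[2]).apply(c)+[p[0],p[1],0]
def lid(a,al,out,y): # along, outward
    return [78-al*np.cos(a)+out*np.sin(a),y,170+al*np.sin(a)+out*np.cos(a)]
def arm(a,th,al,up,y=0):
    # arm pressed th; slope above lid 0.4-th
    s=.4-th;return lid(a,26+al*np.cos(s)-up*np.sin(s),42+al*np.sin(s)+up*np.cos(s),y)
E
cat > fit.py <<'E'
from h import *
from cell import ctrl
from scipy.optimize import least_squares
T,S=ctrl.get_image("top"),ctrl.get_image("scene")
ob=[(T,(106,240),lambda a:lid(a,143,28,77)),(T,(318,128),lambda a:lid(a,143,28,-77)),
(S,(513,215),lambda a:lid(a,143,28,77)),(S,(688,80),lambda a:lid(a,143,28,-77)),
(T,(160,92),lambda a:arm(a,0,106,13)),(S,(543,42),lambda a:arm(a,0,112,13)),
(T,(265,298),lambda a:[-85,0,252]),(S,(686,240),lambda a:[-85,0,252]),
(T,(167,388),lambda a:[-73,88,0]),(T,(358,288),lambda a:[-73,-88,0]),
(T,(150,357),lambda a:[-73,88,150]),(S,(595,430),lambda a:[-73,88,0])]
def px(i,q): return (np.array(q)/3.4+((230,120) if i is T else (220-400/3.4,130)))
def f(v): return np.concatenate([(proj(i,w(v,m(v[3])))[0]-px(i,q)) for i,q,m in ob])
r=least_squares(f,[650,100,.45,.8],loss='soft_l1',x_scale=[10,10,.1,.1])
print(r.x.round(3));print(f(r.x).reshape(-1,2).round(1).tolist())
p=r.x;a=p[3]
for n,c in dict(front=lid(a,143,28,0),pad=arm(a,0,106,13),nose=arm(a,0,142,0),hinge=[78,0,170],padlev=arm(0,.4,106,13),catch=[-85,0,222],fs=lid(0,143,28,-50)).items(): print(n,w(p,c).round(0))
# obstacle: box, bottle on bench
for n,q,z in(("box",(367,196),20),("bottle",(361,161),80),("timer",(371,240),20)):
    E=np.array(T["extrinsics"]);d=E[:3,:3]@np.array([(q[0]-T["cx"])/T["fx"],-(q[1]-T["cy"])/T["fy"],-1]);print(n,(E[:3,3]+d*(z-E[2,3])/d[2]).round(0))
E
python3 fit.py
```

```text
[5.97863e+02 3.45540e+01 4.00000e-01 6.22000e-01]
[[-0.1, 2.1], [2.7, 1.6], [-0.4, -1.1], [0.0, -2.1], [2.4, -1.1], [-1.6, 1.6], [0.3, -3.4], [-4.3, -6.5], [-0.1, 1.5], [2.8, -0.2], [-0.7, 1.4], [-0.5, 2.2]]
front [[578.  26. 276.]]
pad [[632.  49. 317.]]
nose [[605.  37. 340.]]
hinge [[670.  65. 170.]]
padlev [[548.  14. 225.]]
catch [[520.   1. 222.]]
fs [[557. -37. 198.]]
box [ 577. -152.   20.]
bottle [ 655. -140.   80.]
timer [ 460. -149.   20.]
```

```bash
cat >> h.py <<'E'
def move(s,pos,rpy):
    """shift(cm)+rotvec in tool axes from state pose to target"""
    R0=R.from_euler('xyz',s["tool_rot"]);R1=R.from_euler('xyz',rpy)
    return np.r_[R0.inv().apply(np.array(pos)-s["eef_pos"])/10,(R0.inv()*R1).as_rotvec()].round(3)
E
python3 - <<'E'
from h import *
from cell import ctrl
T,S=ctrl.get_image("top"),ctrl.get_image("scene")
def ray(i,q):
    E=np.array(i["extrinsics"]);return E[:3,3],E[:3,:3]@np.array([(q[0]-i["cx"])/i["fx"],-(q[1]-i["cy"])/i["fy"],-1])
def tri(a,b):
    A=np.zeros((3,3));v=np.zeros(3)
    for o,d in(ray(T,a),ray(S,b)):
        d=d/np.linalg.norm(d);M=np.eye(3)-np.outer(d,d);A+=M;v+=M@o
    return np.linalg.solve(A,v).round(0)
print("faucet tip",tri((293,296),(290,243)),"bend",tri((175,280),(182,230)))
print(proj(T,[0,0,0]))
W=ctrl.get_image("wrist");print({k:np.round(v,3).tolist() for k,v in W.items() if k!="pixels"})
s=ctrl.read_state();print(move(s,[490,-130,480],[np.pi,0,.4]))
E
```

```text
faucet tip [335.  58. 428.] bend [364. 205. 532.]
[[330.0795476 436.8725346]]
{'fx': 298.448, 'fy': 298.448, 'cx': 317.271, 'cy': 199.945, 'mount': [[-0.0, 0.948, 0.319, 82.284], [1.0, -0.0, 0.001, -0.535], [0.001, 0.319, -0.948, -69.547], [0.0, 0.0, 0.0, 1.0]]}
[ 38.004 -31.451 -17.615  -0.     -0.      0.064]
```

Request:
send_rows([
  [[3.7,-3.2,-1.8,0,0,0],[7.4,-6.4,-3.6,0,0,0],[11.1,-9.6,-5.4,0,0,0],[14.8,-12.8,-7.2,0,0,0],[18.5,-16,-9,0,0,0.01],[22.2,-19.2,-10.8,0,0,0.02],[25.9,-22.4,-12.6,0,0,0.03],[29.6,-25.6,-14.4,0,0,0.04],[33.3,-28.8,-16.2,0,0,0.05],[37,-32,-18,0,0,0.06]],
], grip=255)

```text
clock: 1.35
eef_pos: [471.2, -146.2, 477.6]
tool_rot: [3.141, -0.001, 0.403]
force: [1.5, -0.0, 0.3]
width: -0.1
gripper_force: 0.0
```

```bash
cat >> h.py <<'E'
def wcam(s,W):
    M=np.eye(4);M[:3,:3]=R.from_euler('xyz',s["tool_rot"]).as_matrix();M[:3,3]=s["eef_pos"]
    d=dict(W);d["extrinsics"]=M@np.array(W["mount"]);return d
E
python3 - <<'E'
from h import *
from cell import ctrl
import cv2,pickle
for k in range(1):
    s=ctrl.read_state();W=wcam(s,ctrl.get_image("wrist"))
pickle.dump((s,W),open("w1.pkl","wb"))
im=W["pixels"][:,:,::-1].copy();p=[598,34.5,.4];a=.622
for c in[lid(a,143,28,77),lid(a,143,28,-77),lid(a,13,28,-77),arm(a,0,106,13),[-85,0,252],[-73,-88,150],[-73,88,150],[-73,-88,0]]:
    q=proj(W,w(p,c))[0];print(q.round(0),end=" ");cv2.circle(im,tuple(int(v) for v in q),2,(0,0,255),-1)
cv2.imwrite("pics/w1.png",im);print(s["qpos"].round(2) if hasattr(s["qpos"],'round') else s["qpos"])
E
```

```text
[ 68. -15.] [267. -14.] [ 274. -122.] [ 118. -159.] [191.  76.] [294.  72.] [151.  72.] [301.  80.] [ 0.3   0.24 -0.07  1.67  0.02  1.24 -0.94]
```

View pics/w1.png

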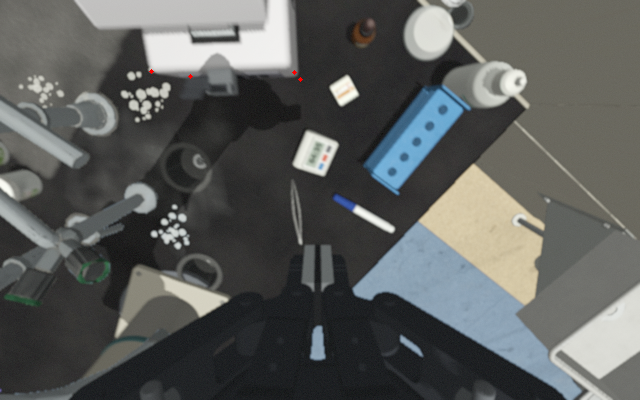

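The housing's front-top edge is at about (147,70)–(297,68), where I predicted it to within a few pixels. The catch is at about (222,80). I'll move nearer with the tool tilted so the camera sees the lid.

```bash
cat >> h.py <<'E'
def tipmove(s,p,tip,t,extra=0):
    """tip in cycler frame, tilt t toward +y'"""
    rpy=[np.pi+t,0,p[2]];Rt=R.from_euler('xyz',rpy)
    return move(s,w(p,tip)[0]-73*Rt.apply([0,0,1]),rpy)
E
python3 - <<'E'
from h import *
from cell import ctrl
print(tipmove(ctrl.read_state(),[598,34.5,.4],[-65,-55,400],.35))
E
```

```text
[ 1.149e+01 -2.852e+00  1.302e+00  3.480e-01 -7.000e-03  1.700e-02]
```

Request:
send_rows([
  [[3,-0.7,0.3,0.1,0,0],[6,-1.4,0.6,0.2,0,0],[9,-2.1,0.9,0.3,0,0],[11.5,-2.8,1.3,0.35,0,0],[11.5,-2.8,1.3,0.35,0,0]],
])

```text
clock: 1.9
eef_pos: [567.5, -75.7, 461.2]
tool_rot: [-2.788, 0.001, 0.406]
force: [0.6, -0.1, 0.8]
width: 0.2
gripper_force: 0.0
```

Run:
```python
from h import *
from cell import ctrl
import cv2,pickle
s=ctrl.read_state();W=wcam(s,ctrl.get_image("wrist"))
pickle.dump((s,W),open("w2.pkl","wb"));print(s["clock"],s["eef_pos"],s["tool_rot"],s["force"])
im=W["pixels"][:,:,::-1].copy();p=[598,34.5,.4];a=.622
for c in[lid(a,143,28,77),lid(a,143,28,-77),lid(a,13,28,-77),arm(a,0,106,13),arm(a,0,142,0),[-85,0,252],[-85,0,222],[-73,-88,150],[-73,88,150]]:
    q=proj(W,w(p,c))[0];print(q.round(0),end=" ");cv2.circle(im,tuple(int(v) for v in q),2,(0,0,255),-1)
cv2.imwrite("pics/w2.png",im)
```

```text
1.9 [567.54251827 -75.72334131 461.23435402] [-2.78761703e+00  6.90848474e-04  4.05975493e-01] [ 0.62384986 -0.14429481  0.75981861]
[225. 134.] [382. 142.] [403.  17.] [272.  61.] [257. 105.] [307. 196.] [317. 188.] [404. 171.] [277. 161.]
```

View pics/w2.png

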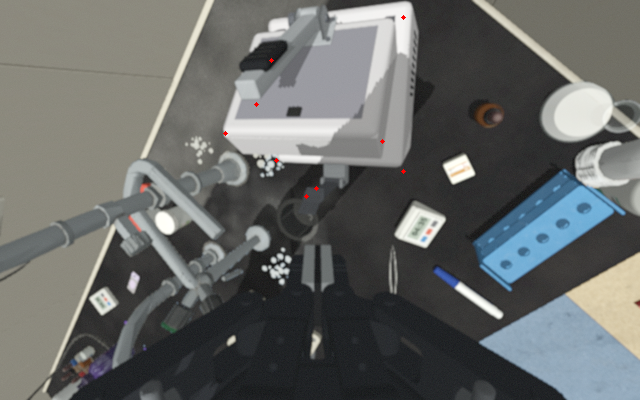

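Run:
```python
import cv2
im=cv2.imread("pics/w2.png")[0:220,210:430]
import pickle;s,W=pickle.load(open("w2.pkl","rb"));im=W["pixels"][0:222,210:430,::-1]
cv2.imwrite("pics/w2c.png",cv2.resize(im,None,fx=2.7,fy=2.7,interpolation=cv2.INTER_CUBIC))
```

```text
(no output)
```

View pics/w2c.png

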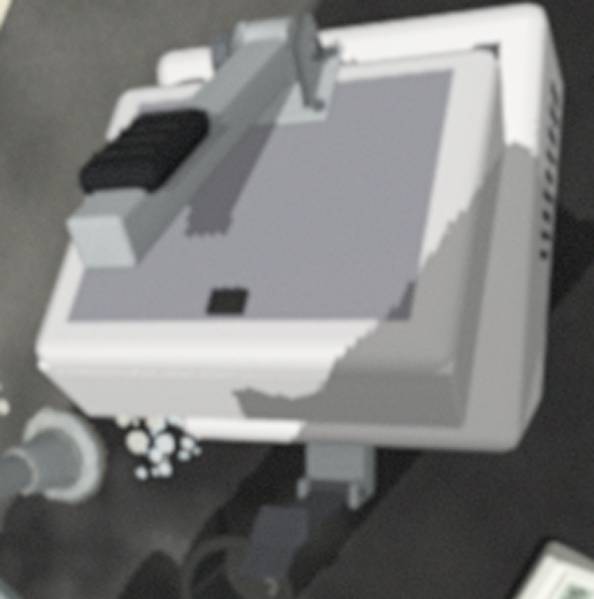

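Lid outer-face front corners are at crop (40,358) and (455,370), and the nose face is at (107,245). The pad is at (143,148), the housing's front-right corner at (518,447) and the catch tab at about (270,555). Now I'll refit with these.

```bash
cat > fit2.py <<'E'
from h import *
from scipy.optimize import least_squares
import pickle
s,W=pickle.load(open("w2.pkl","rb"))
ob=[((40,358),lambda a:lid(a,143,28,77)),((455,370),lambda a:lid(a,143,28,-77)),((495,55),lambda a:lid(a,13,28,-77)),
((107,245),lambda a:arm(a,0,142,0)),((143,148),lambda a:arm(a,0,106,13)),((518,447),lambda a:[-73,-88,150]),((270,555),lambda a:[-85,0,252])]
def f(v): return np.concatenate([proj(W,w(v,m(v[3])))[0]-np.array(q)/2.7-[210,0] for q,m in ob])
r=least_squares(f,[598,34,.4,.62],loss='soft_l1',x_scale=[10,10,.1,.1])
print(r.x.round(3));print(f(r.x).reshape(-1,2).round(1).tolist())
p=r.x;a=p[3];print("pad0",w(p,arm(a,0,106,13)).round(0))
E
python3 fit2.py
```

```text
[5.89388e+02 3.32720e+01 4.54000e-01 7.08000e-01]
[[-6.0, 5.1], [0.3, -0.7], [2.0, -0.3], [-2.3, 3.8], [0.4, -0.9], [2.9, 8.4], [-1.1, -1.8]]
pad0 [[634.  55. 319.]]
```

```bash
cat > fit3.py <<'E'
import fit as A, fit2 as B
from h import *
from scipy.optimize import least_squares
g=lambda v:np.r_[A.f(v),B.f(v)*.7]
r=least_squares(g,[595,34,.42,.66],loss='soft_l1',x_scale=[10,10,.1,.1])
print("J",r.x.round(3));print(A.f(r.x).reshape(-1,2).round(1).tolist(),B.f(r.x).reshape(-1,2).round(1).tolist())
from cell import ctrl
p=r.x;a=p[3];s=ctrl.read_state()
for n,c in dict(front=lid(a,130,28,-52),pad=arm(a,0,106,13),nose=arm(a,0,142,0)).items(): print(n,np.round(c),w(p,c).round(0))
E
python3 fit3.py
```

```text
[5.97863e+02 3.45540e+01 4.00000e-01 6.22000e-01]
[[-0.1, 2.1], [2.7, 1.6], [-0.4, -1.1], [0.0, -2.1], [2.4, -1.1], [-1.6, 1.6], [0.3, -3.4], [-4.3, -6.5], [-0.1, 1.5], [2.8, -0.2], [-0.7, 1.4], [-0.5, 2.2]]
front [[578.  26. 276.]]
pad [[632.  49. 317.]]
nose [[605.  37. 340.]]
hinge [[670.  65. 170.]]
padlev [[548.  14. 225.]]
catch [[520.   1. 222.]]
fs [[557. -37. 198.]]
box [ 577. -152.   20.]
bottle [ 655. -140.   80.]
timer [ 460. -149.   20.]
[5.89388e+02 3.32720e+01 4.54000e-01 7.08000e-01]
[[-6.0, 5.1], [0.3, -0.7], [2.0, -0.3], [-2.3, 3.8], [0.4, -0.9], [2.9, 8.4], [-1.1, -1.8]]
pad0 [[634.  55. 319.]]
J [5.94258e+02 3.61080e+01 4.25000e-01 6.67000e-01]
[[-1.5, 2.1], [0.8, -0.1], [-1.7, -1.5], [-2.0, -3.7], [-0.3, -2.0], [-4.3, 1.0], [0.6, -2.2], [-3.8, -5.6], [0.4, 3.3], [2.5, 0.2], [-0.2, 3.4], [0.4, 3.7]] [[-4.7, 1.3], [-0.1, 0.3], [4.2, -3.3], [0.0, 6.3], [2.5, 0.0], [0.8, 5.9], [-3.9, -7.1]]
front [ -7. -52. 272.] [[609. -14. 272.]]
pad [ 44.   0. 318.] [[634.  54. 318.]]
nose [ 15.   0. 343.] [[608.  42. 343.]]
```

```bash
cat > arc.py <<'E'
from h import *
from cell import ctrl
s=ctrl.read_state();p=[594,36,.425];R0=R.from_euler('xyz',s["tool_rot"])
def sh(tip): return R0.inv().apply(w(p,tip)[0]-73*R0.apply([0,0,1])-s["eef_pos"])/10
def tipat(th,dz=0): c=lid(th,122,28,0);return [c[0]+11,-45,c[2]+4+dz]
if __name__=="__main__":
    print("pre",sh(tipat(.67,25)).round(2))
    for th in np.arange(.75,-.01,-.05): print(round(th,2),sh(tipat(th)).round(2).tolist())
E
python3 arc.py
```

```text
pre [ 8.3   1.14 10.03]
0.75 [9.11, 1.78, 11.82]
0.7 [8.6, 1.91, 12.16]
0.65 [8.11, 2.05, 12.52]
0.6 [7.64, 2.21, 12.91]
0.55 [7.19, 2.36, 13.32]
0.5 [6.76, 2.53, 13.74]
0.45 [6.36, 2.7, 14.19]
0.4 [5.98, 2.88, 14.66]
0.35 [5.63, 3.06, 15.14]
0.3 [5.3, 3.25, 15.64]
0.25 [5.0, 3.45, 16.15]
0.2 [4.73, 3.64, 16.68]
0.15 [4.49, 3.85, 17.22]
0.1 [4.27, 4.05, 17.77]
0.05 [4.09, 4.26, 18.33]
-0.0 [3.93, 4.47, 18.9]
```

Request:
send_rows([
  [[3,0.2,2,0,0,0],[6,0.4,4,0,0,0],[8.3,0.7,6.5,0,0,0],[8.3,1,8.5,0,0,0],[8.3,1.14,10,0,0,0],[8.3,1.14,10,0,0,0]],
])

```text
clock: 2.65
eef_pos: [631.1, -22.9, 364.5]
tool_rot: [-2.791, 0.003, 0.404]
force: [0.2, -0.1, -0.6]
width: -0.2
gripper_force: 0.0
```

```bash
python3 arc.py
python3 - <<'E'
from h import *
from cell import ctrl
import cv2
s=ctrl.read_state();print(s["clock"],s["eef_pos"],s["force"]);a=ctrl.get_image("top")["pixels"][90:260,200:420,::-1];b=ctrl.get_image("wrist")["pixels"][0:340,140:500,::-1]
a=cv2.resize(a,None,fx=2,fy=2);o=np.zeros((340,800,3),np.uint8);o[:,:440]=a;o[:,440:800]=b
cv2.imwrite("pics/c3.png",o)
E
```

```text
pre [ 0.1   0.08 -0.1 ]
0.75 [0.91, 0.71, 1.69]
0.7 [0.4, 0.85, 2.03]
0.65 [-0.09, 0.99, 2.39]
0.6 [-0.56, 1.14, 2.78]
0.55 [-1.01, 1.3, 3.18]
0.5 [-1.43, 1.47, 3.61]
0.45 [-1.83, 1.64, 4.06]
0.4 [-2.21, 1.82, 4.53]
0.35 [-2.56, 2.01, 5.01]
0.3 [-2.89, 2.2, 5.51]
0.25 [-3.19, 2.39, 6.02]
0.2 [-3.46, 2.59, 6.55]
0.15 [-3.7, 2.79, 7.09]
0.1 [-3.91, 3.0, 7.64]
0.05 [-4.09, 3.21, 8.2]
-0.0 [-4.25, 3.42, 8.77]
2.65 [631.13861025 -22.93350378 364.54595532] [ 0.19245753 -0.05554027 -0.64795152]
```

View pics/c3.png

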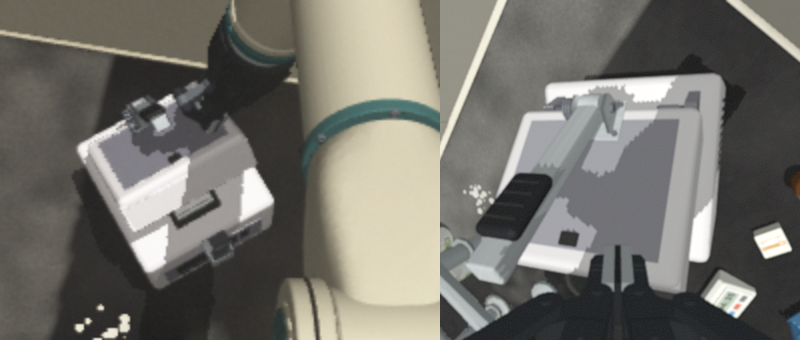

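The fingertip stands above the right half of the lid face, clear of the clamp arm. Following the lid's arc down slowly.

Request:
send_rows([
  [[0.1,0.4,0.8,0,0,0],[0.1,0.7,1.5,0,0,0],[0.1,0.85,2,0,0,0],[0,0.95,2.25,0,0,0],[-0.2,1.02,2.45,0,0,0],[-0.4,1.1,2.65,0,0,0],[-0.6,1.17,2.85,0,0,0],[-0.8,1.24,3.02,0,0,0],[-1,1.3,3.2,0,0,0]],
])

```text
clock: 3.65
eef_pos: [623.9, -28.0, 331.4]
tool_rot: [-2.792, -0.0, 0.404]
force: [0.5, 0.2, 1.1]
width: -0.1
gripper_force: 1.0
```

```bash
python3 arc.py
```

```text
pre [ 0.93 -1.24 -3.16]
0.75 [1.74, -0.6, -1.36]
0.7 [1.23, -0.47, -1.02]
0.65 [0.74, -0.32, -0.66]
0.6 [0.27, -0.17, -0.28]
0.55 [-0.18, -0.02, 0.13]
0.5 [-0.61, 0.15, 0.56]
0.45 [-1.01, 0.32, 1.0]
0.4 [-1.39, 0.5, 1.47]
0.35 [-1.75, 0.68, 1.95]
0.3 [-2.07, 0.87, 2.45]
0.25 [-2.37, 1.07, 2.96]
0.2 [-2.65, 1.27, 3.49]
0.15 [-2.89, 1.47, 4.03]
0.1 [-3.11, 1.67, 4.58]
0.05 [-3.29, 1.88, 5.14]
-0.0 [-3.45, 2.09, 5.71]
```

Request:
send_rows([
  [[-0.3,0.05,0.25,0,0,0],[-0.5,0.12,0.45,0,0,0],[-0.7,0.2,0.67,0,0,0],[-0.9,0.28,0.9,0,0,0],[-1.1,0.37,1.12,0,0,0],[-1.3,0.46,1.36,0,0,0],[-1.48,0.55,1.6,0,0,0],[-1.66,0.64,1.85,0,0,0]],
])

```text
clock: 4.45
eef_pos: [608.4, -34.2, 311.4]
tool_rot: [-2.792, 0.0, 0.404]
force: [1.4, -1.0, 0.8]
width: 0.1
gripper_force: 0.8
```

```bash
python3 arc.py|tail -8;  python3 - <<'E'
from h import *
from cell import ctrl
import cv2
b=ctrl.get_image("wrist")["pixels"][0:340,140:500,::-1]
cv2.imwrite("pics/c4.png",b)
E
```

```text
0.35 [-0.07, 0.04, 0.06]
0.3 [-0.4, 0.23, 0.56]
0.25 [-0.7, 0.42, 1.07]
0.2 [-0.97, 0.62, 1.6]
0.15 [-1.21, 0.82, 2.14]
0.1 [-1.43, 1.03, 2.69]
0.05 [-1.61, 1.24, 3.25]
-0.0 [-1.77, 1.45, 3.82]
```

View pics/c4.png

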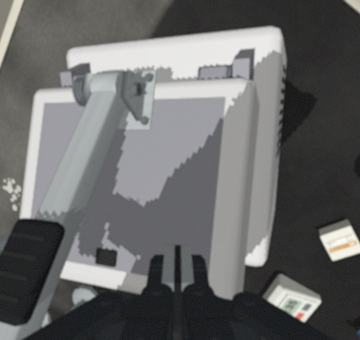

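Request:
send_rows([
  [[-0.22,0.12,0.25,0,0,0],[-0.4,0.23,0.5,0,0,0],[-0.56,0.32,0.76,0,0,0],[-0.7,0.42,1.02,0,0,0],[-0.84,0.52,1.28,0,0,0],[-0.97,0.62,1.55,0,0,0],[-1.1,0.72,1.82,0,0,0],[-1.21,0.82,2.1,0,0,0]],
])

```text
clock: 5.3
eef_pos: [597.4, -39.4, 288.8]
tool_rot: [-2.791, 0.0, 0.404]
force: [0.4, -0.7, 1.0]
width: 0.1
gripper_force: 0.6
```

```bash
python3 arc.py|tail -4
```

```text
0.15 [0.01, 0.01, 0.03]
0.1 [-0.21, 0.21, 0.58]
0.05 [-0.39, 0.42, 1.14]
-0.0 [-0.55, 0.63, 1.71]
```

Request:
send_rows([
  [[-0.08,0.08,0.22,0,0,0],[-0.16,0.16,0.44,0,0,0],[-0.23,0.24,0.66,0,0,0],[-0.3,0.32,0.88,0,0,0],[-0.37,0.4,1.1,0,0,0],[-0.42,0.48,1.3,0,0,0],[-0.47,0.55,1.48,0,0,0]],
])

```text
clock: 6.0
eef_pos: [593.3, -41.2, 273.1]
tool_rot: [-2.791, 0.0, 0.404]
force: [-1.2, 0.2, 0.5]
width: -0.2
gripper_force: 0.6
```

Run:
```python
from h import *
from cell import ctrl
import cv2
s=ctrl.read_state();W=wcam(s,ctrl.get_image("wrist"));print(s["force"],s["gripper_force"])
im=W["pixels"][:,:,::-1].copy();p=[594,36,.425]
for a,col in((0,(0,0,255)),(.1,(0,255,0)),(.2,(255,0,0))):
  for c in[lid(a,143,28,77),lid(a,143,28,-77),lid(a,13,28,-77),arm(a,0,106,13),lid(a,13,28,77)]:
    q=proj(W,w(p,c))[0];cv2.circle(im,tuple(int(v) for v in q),3,col,-1)
cv2.imwrite("pics/c5.png",im)
```

```text
[-1.18596701  0.20190438  0.52390825] 0.626310869702138
```

View pics/c5.png

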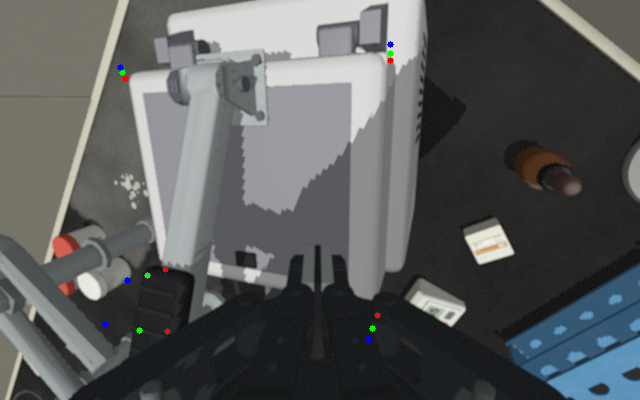

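The lid is nearly shut, with its edges at about the "closed" markers. Pressing on down until the force rises.

Request:
send_rows([
  [[-0.03,0.07,0.19,0,0,0],[-0.04,0.14,0.38,0,0,0],[-0.05,0.2,0.55,0,0,0],[-0.05,0.2,0.55,0,0,0]],
])

```text
clock: 6.45
eef_pos: [593.0, -41.5, 268.2]
tool_rot: [-2.791, -0.0, 0.404]
force: [-2.7, -0.7, 6.3]
width: -0.1
gripper_force: 2.8
```

Request:
send_rows([
  [[0,0.07,0.19,0,0,0],[0,0.14,0.38,0,0,0],[0,0.14,0.38,0,0,0]],
])

```text
clock: 6.75
eef_pos: [593.0, -41.6, 267.5]
tool_rot: [-2.791, -0.002, 0.404]
force: [-6.3, -3.3, 25.1]
width: 0.0
gripper_force: 12.4
```

Request:
send_rows([
  [[0,0,-1,0,0,0],[0,0,-3,0,0,0],[0,0,-6,0,0,0],[-1,0,-10,0,0,0],[-2,0,-14,0,0,0],[-2,0,-16,0,0,0],[-2,0,-16,0,0,0]],
])

```text
clock: 7.45
eef_pos: [596.7, -98.5, 416.5]
tool_rot: [-2.791, -0.004, 0.404]
force: [-0.5, 3.7, 3.7]
width: -0.1
gripper_force: 0.0
```

Run:
```python
from h import *
from cell import ctrl
import cv2,pickle
s=ctrl.read_state();W=wcam(s,ctrl.get_image("wrist"));print(s["clock"],s["eef_pos"],s["force"])
pickle.dump((s,W),open("w6.pkl","wb"));T=ctrl.get_image("top");pickle.dump(T,open("t6.pkl","wb"))
im=W["pixels"][:,:,::-1].copy();p=[594,36,.425]
for c in[lid(0,143,28,77),lid(0,143,28,-77),lid(0,13,28,-77),lid(0,13,28,77),arm(0,0,106,13),[-85,0,252],[-73,-88,150]]:
    q=proj(W,w(p,c))[0];print(q.round());cv2.circle(im,tuple(int(v) for v in q),2,(0,0,255),-1)
cv2.imwrite("pics/c6.png",im)
```

```text
7.45 [596.7056459  -98.54486406 416.52775781] [-0.47815662  3.72653872  3.69638163]
[223. 187.]
[349. 198.]
[351.  59.]
[209.  69.]
[245. 187.]
[257. 227.]
[368. 194.]
```

View pics/c6.png

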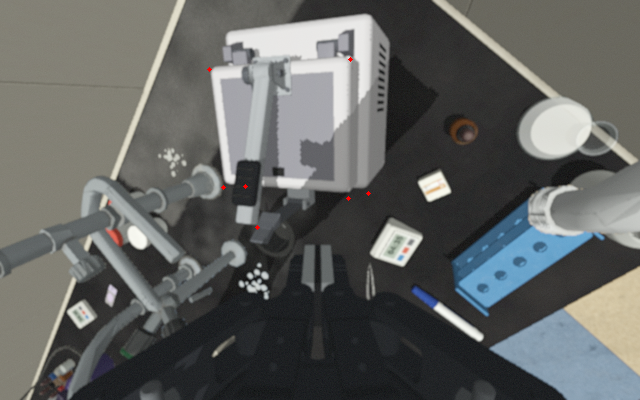

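The lid is shut: the pad centre is at (248,182), and the lid corners are at (228,187), (352,190), (351,60) and (213,67). The bystanders are untouched. Refitting from these pixels.

Run:
```python
from h import *
from cell import ctrl
from scipy.optimize import least_squares
import pickle
s,W=pickle.load(open("w6.pkl","rb"))
ob=[((228,187),lid(0,143,28,77)),((352,191),lid(0,143,28,-77)),((351,59),lid(0,13,28,-77)),((212,68),lid(0,13,28,77)),((248,182),arm(0,0,106,13)),((242,214),arm(0,0,142,0)),((374,191),[-73,-88,150])]
f=lambda v:np.concatenate([proj(W,w(v,c))[0]-q for q,c in ob])
r=least_squares(f,[594,36,.42],loss='soft_l1',x_scale=[10,10,.1]);p=r.x
print(p.round(3),f(p).reshape(-1,2).round(1).tolist())
for z in(265,225):
    E=W["extrinsics"];d=E[:3,:3]@np.array([(248-W["cx"])/W["fx"],-(182-W["cy"])/W["fy"],-1]);print("pad ray",(E[:3,3]+d*(z-E[2,3])/d[2]).round(0))
print("pad up",w(p,arm(0,0,106,13)).round(),"pad level",w(p,arm(0,.4,106,13)).round())
s=ctrl.read_state();print(s["force"])
R0=R.from_euler('xyz',s["tool_rot"])
def sh(tip): return (R0.inv().apply(w(p,tip)[0]-73*R0.apply([0,0,1])-s["eef_pos"])/10).round(2)
for n,t in dict(over=(-44,0,320),pre=(-44,-2,285),t260=(-46,-2,260),lev=(-51,-2,225)).items(): print(n,sh(t))
```

```text
[5.9776e+02 3.5261e+01 4.4800e-01] [[-2.1, -0.8], [0.3, 3.1], [0.6, -5.7], [-2.2, -0.3], [0.1, 1.4], [9.4, 10.6], [-2.4, -1.2]]
pad ray [562.  18. 265.]
pad ray [540.  38. 225.]
pad up [[561.  18. 265.]] pad level [[549.  12. 225.]]
[-0.50859495  2.11703223 -1.13156706]
over [ 0.97 -8.08  5.72]
pre [ 0.97 -6.69  8.94]
t260 [ 0.76 -5.83 11.28]
lev [ 0.25 -4.61 14.56]
```

```bash
cat > pr.py <<'E'
from h import *
from cell import ctrl
p=[597.8,35.3,.43];s=ctrl.read_state();R0=R.from_euler('xyz',s["tool_rot"])
def sh(tip): return (R0.inv().apply(w(p,tip)[0]-73*R0.apply([0,0,1])-s["eef_pos"])/10).round(2).tolist()
t=R0.inv().apply(0*np.r_[0,0,0]);tip=np.array(s["eef_pos"])+73*R0.apply([0,0,1])
print("tip cyc",R.from_euler('z',-p[2]).apply(tip-[p[0],p[1],0]).round(1),s["force"])
for z,x in((300,-38),(280,-38),(270,-39),(260,-41),(250,-44),(240,-47),(235,-48),(230,-49),(225,-50),(220,-51)): print(z,sh((x,6,z)))
E
python3 pr.py
```

```text
tip cyc [-56.2 -96.1 345.9] [-0.50859495  2.11703223 -1.13156706]
300 [1.55, -8.05, 7.84]
280 [1.54, -7.36, 9.72]
270 [1.44, -7.02, 10.66]
260 [1.24, -6.67, 11.59]
250 [0.94, -6.32, 12.53]
240 [0.64, -5.97, 13.46]
235 [0.53, -5.79, 13.93]
230 [0.43, -5.62, 14.4]
225 [0.33, -5.45, 14.87]
220 [0.23, -5.27, 15.34]
```

Request:
send_rows([
  [[0.4,-3.5,1,0,0,0],[0.9,-7,3,0,0,0],[1.5,-8.2,6,0,0,0],[1.55,-8.05,7.8,0,0,0],[1.5,-7.4,9.7,0,0,0],[1.5,-7.4,9.7,0,0,0]],
])

```text
clock: 8.15
eef_pos: [568.1, 0.5, 345.0]
tool_rot: [-2.79, 0.005, 0.404]
force: [-0.1, -0.3, -0.3]
width: -0.1
gripper_force: 0.0
```

```bash
python3 pr.py
```

```text
tip cyc [-41.2   5.9 276.5] [-0.051709   -0.3121584  -0.27018114]
300 [0.31, -0.83, -2.2]
280 [0.32, -0.14, -0.33]
270 [0.22, 0.21, 0.61]
260 [0.03, 0.55, 1.55]
250 [-0.27, 0.91, 2.49]
240 [-0.56, 1.26, 3.43]
235 [-0.66, 1.43, 3.89]
230 [-0.76, 1.61, 4.36]
225 [-0.85, 1.78, 4.83]
220 [-0.95, 1.96, 5.3]
```

Request:
send_rows([
  [[0.1,0.1,0.3,0,0,0],[0.1,0.24,0.65,0,0,0],[0.06,0.4,1.1,0,0,0],[0.03,0.55,1.55,0,0,0],[-0.1,0.73,2,0,0,0],[-0.1,0.73,2,0,0,0]],
])

```text
clock: 8.75
eef_pos: [568.5, -0.2, 327.0]
tool_rot: [-2.792, -0.0, 0.403]
force: [-0.9, -0.9, 6.7]
width: -0.1
gripper_force: 2.6
```

```bash
python3 pr.py
```

```text
tip cyc [-40.7   5.  258.5] [-0.85415029 -0.90011916  6.67313611]
300 [0.27, -1.53, -3.86]
280 [0.27, -0.84, -1.99]
270 [0.17, -0.5, -1.05]
260 [-0.03, -0.15, -0.11]
250 [-0.33, 0.2, 0.83]
240 [-0.63, 0.55, 1.76]
235 [-0.73, 0.72, 2.23]
230 [-0.83, 0.9, 2.7]
225 [-0.93, 1.07, 3.17]
220 [-1.03, 1.25, 3.64]
```

Request:
send_rows([
  [[-0.1,0.1,0.35,0,0,0],[-0.25,0.2,0.7,0,0,0],[-0.4,0.32,1.05,0,0,0],[-0.5,0.45,1.4,0,0,0],[-0.6,0.55,1.75,0,0,0],[-0.7,0.66,2.05,0,0,0],[-0.7,0.66,2.05,0,0,0]],
])

```text
clock: 9.45
eef_pos: [562.9, -2.6, 308.3]
tool_rot: [-2.793, -0.004, 0.402]
force: [-2.5, -3.5, 16.5]
width: 0.3
gripper_force: 8.3
```

```bash
python3 pr.py
```

```text
tip cyc [-46.6   5.  239.6] [-2.51599388 -3.48440626 16.54743591]
300 [0.88, -2.17, -5.63]
280 [0.87, -1.49, -3.75]
270 [0.76, -1.15, -2.81]
260 [0.56, -0.8, -1.87]
250 [0.26, -0.45, -0.94]
240 [-0.05, -0.1, -0.0]
235 [-0.15, 0.07, 0.47]
230 [-0.25, 0.24, 0.94]
225 [-0.35, 0.42, 1.4]
220 [-0.45, 0.59, 1.87]
```

Request:
send_rows([
  [[-0.03,0.08,0.2,0,0,0],[-0.08,0.15,0.4,0,0,0],[-0.08,0.15,0.4,0,0,0]],
])

```text
clock: 9.75
eef_pos: [562.4, -2.7, 302.8]
tool_rot: [-2.794, -0.004, 0.402]
force: [-0.2, -2.0, 10.3]
width: -0.3
gripper_force: 4.7
```

```bash
python3 pr.py|head -1
```

```text
tip cyc [-47.1   5.1 234.1] [-0.24529453 -1.97385859 10.2938739 ]
```

Request:
send_rows([
  [[-0.04,0.08,0.2,0,0,0],[-0.08,0.15,0.4,0,0,0],[-0.1,0.2,0.6,0,0,0],[-0.1,0.2,0.6,0,0,0]],
])

```text
clock: 10.15
eef_pos: [561.3, -3.1, 296.1]
tool_rot: [-2.794, -0.003, 0.403]
force: [1.2, -2.6, 8.4]
width: -0.0
gripper_force: 4.2
```

```bash
python3 pr.py|head -1
```

```text
tip cyc [-48.2   5.2 227.5] [ 1.21719264 -2.58742351  8.35396571]
```

Request:
send_rows([
  [[-0.02,0.08,0.2,0,0,0],[-0.04,0.14,0.4,0,0,0],[-0.04,0.14,0.4,0,0,0],[-0.04,0.14,0.4,0,0,0]],
])

```text
clock: 10.55
eef_pos: [560.9, -3.2, 292.0]
tool_rot: [-2.794, -0.003, 0.403]
force: [-0.3, -2.4, 9.6]
width: 0.0
gripper_force: 4.6
```

```bash
python3 pr.py|head -1
```

```text
tip cyc [-48.7   5.2 223.4] [-0.31479933 -2.43852279  9.57856654]
```

Request:
send_rows([
  [[-0.02,0.08,0.2,0,0,0],[-0.03,0.12,0.35,0,0,0],[-0.03,0.12,0.35,0,0,0],[-0.03,0.12,0.35,0,0,0]],
])

```text
clock: 10.95
eef_pos: [560.9, -3.4, 291.0]
tool_rot: [-2.794, -0.005, 0.402]
force: [-3.0, -5.5, 25.7]
width: -0.4
gripper_force: 12.9
```

```bash
python3 pr.py|head -1
```

```text
tip cyc [-48.7   5.1 222.4] [-2.99166061 -5.53769357 25.67878137]
```

It's at the stop. Lifting a few mm will show whether the catch carries the arm.

Request:
send_rows([
  [[0.02,-0.15,-0.4,0,0,0],[0.05,-0.3,-0.8,0,0,0],[0.1,-0.5,-1.4,0,0,0],[0.1,-0.7,-1.9,0,0,0],[0.1,-0.7,-1.9,0,0,0]],
])

```text
clock: 11.45
eef_pos: [560.5, -1.8, 307.4]
tool_rot: [-2.792, -0.001, 0.404]
force: [0.3, 0.4, -0.1]
width: 0.2
gripper_force: 0.0
```

```bash
python3 pr.py|head -1
```

```text
tip cyc [-48.6   6.8 238.8] [ 0.34661515  0.36872778 -0.06788125]
```

With the tip at 239 mm the force is zero, where it was 16 N on the way down, so the catch holds the arm. Retreating straight up.

Request:
send_rows([
  [[0,-1,-2.8,0,0,0],[0,-2,-5.6,0,0,0],[0,-2.5,-9,0,0,0],[0,-2.5,-13,0,0,0],[0,-2.5,-15,0,0,0],[0,-2.5,-15,0,0,0],[0,-2.5,-15,0,0,0]],
])

```text
clock: 12.15
eef_pos: [571.0, -27.5, 455.6]
tool_rot: [-2.791, 0.001, 0.404]
force: [0.1, 0.2, -0.4]
width: -0.1
gripper_force: 0.0
```

Run:
```python
from h import *
from cell import ctrl
import pickle,cv2
s=ctrl.read_state();I=wcam(s,ctrl.get_image("wrist"));p=[597.8,35.3,.43]
print(s["clock"],s["eef_pos"],s["force"])
for n,c in(("released",arm(0,0,106,13)),("latched",arm(0,.38,106,13)),("lid beside",lid(0,100,28,-35))):
    x,y=proj(I,w(p,c))[0].round().astype(int);print(n,(x,y),I["pixels"][y-4:y+5,x-4:x+5].mean((0,1)).round())
# black pad blob centre near prediction
x,y=proj(I,w(p,arm(0,.2,106,13)))[0].astype(int)
m=(I["pixels"][y-50:y+50,x-50:x+50].max(2)<55).astype(np.uint8)
n,_,st,ce=cv2.connectedComponentsWithStats(m)
print([(st[i,4],(ce[i]+[x-50,y-50]).round().tolist(),st[i,2:4].tolist()) for i in range(1,n) if st[i,4]>60])
```

```text
12.15 [571.03561328 -27.51879037 455.55420019] [ 0.07413902  0.19747697 -0.35952276]
released (np.int64(342), np.int64(184)) [37. 38. 39.]
latched (np.int64(352), np.int64(187)) [27. 29. 29.]
lid beside (np.int64(391), np.int64(153)) [103. 104. 108.]
[(np.int32(1998), [330.0, 195.0], [64, 56]), (np.int32(1004), [379.0, 214.0], [43, 46]), (np.int32(250), [305.0, 229.0], [22, 20])]
```

```bash
python3 -c "
from cell import ctrl
print(ctrl.finish_job())"
```

```text
the job is handed in; nothing more can be done
None
```

I lowered the lid gently until it was shut on its stop, then pressed the clamp arm down until the catch held it. That it holds by itself I judged from the force dropping to zero as I lifted off, not from a picture. I then handed the job in at about 12 s, with the robot clear and the other things on the bench left alone.

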